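# Open the gas-filter housing and tug-test its cartridge

### The job

Unscrew the blue cap of the gas-filter housing (anticlockwise from above, regrasping as often as it needs; do not wrench it off), lift it clear and set it down upright, open side down, in the steel tray without dropping it. Then take the bare orange knob of the cartridge, pull it straight up with about 10 N to confirm that its clip holds it, and let it settle back home. Do not pull so hard as to unclip it (16 N), and do not disturb the other things on the bench.

Things in the scene. Friction and masses are not known exactly. Their poses are not given: they have to be found in the camera images.
- housing: White round filter housing, 62 mm across, with a blue band and two brass hose ports (along its y axis, 55 mm out, 38 mm up), on a 96x96x8 mm aluminium foot fixed to the bench. Origin: centre of its underside, on the bench; z up along the neck's axis. Its flat shoulder is 62 mm up; from there the threaded neck rises to a rim 87 mm up.
- neck_rim (a point): Centre of the rim of the housing's neck, 87 mm above the bench, hidden under the cap at first. The neck is 28 mm across, 37 mm over the threads. Right-hand two-start thread, lead 16 mm per turn (2.55 mm per radian), with about 2 mm of axial play.
- cap: Blue twelve-sided screw cap, 48 mm across the flats (they face its x axis and every 30 degrees on), 50 mm across the corners, 62 mm tall, hollow, closed on top, about 80 g, loose. Origin: centre of its open lower rim, z towards the closed top. It starts screwed down with its rim on the housing's shoulder, 62 mm above the bench, not always equally tight.
- cap_top (a point): Centre of the cap's closed top, 62 mm above its rim; grip the cap by its upper 25 mm. Anticlockwise from above loosens it and it climbs with the thread; it comes free after 3.5 to 4.4 rad in all, and until then the thread stops an upward pull. Freed, its rim must be lifted over the knob, which ends 113 mm above the bench.
- tray: Shallow steel tray, 120x140x16 mm, walls 3 mm, inner floor 3 mm above the bench; it does not move. Origin: centre of its underside; x along its 120 mm side, z up.
- cartridge_knob (a point): Centre of the grip of the orange cartridge knob, an upright cylinder 14 mm across and 19 mm tall (94 to 113 mm above the bench) on the axis of the neck, hidden under the cap at first. This point is 10 mm below the knob's top and 17 mm above the neck's rim.
- cartridge (a joint): Upward travel of the cartridge in m: 0 when home. Its spring clip gives 0.4 mm per newton (2500 N/m), so 10 N is 0.004, and returns it when let go; past 16 N (0.0064) it counts as unclipped.
- tally: Bystander: white hand tally counter, 51x50x42 mm, loose. Origin: centre of its underside.
- film: Bystander: white film box, 53x118x58 mm, loose. Origin: centre of its underside.
Not all that is in view belongs to the job. Several things have the shape of the cap; the one meant has the colours described above.

How it is judged (in metres and radians):
On the way, in this order (a step that is already met when the one before it is completed fails the run):
1. the cap is unscrewed and lifted clear of the knob, in the gripper (z of cap in the frame of housing above 0.115 m and contact force between the fingers and cap above 0.5 N), for 0.05 s.
2. the cap stands upright in the tray, let go (x of cap in the frame of tray between -0.04 and 0.04 m and y of cap in the frame of tray between -0.05 and 0.05 m and z of cap in the frame of tray between -0.001 and 0.007 m and angle between cap's own z axis and vertical below 0.1 rad and contact force between the fingers and cap below 0.05 N and linear speed of cap below 0.03 m/s), for 0.2 s.
3. with the cap in the tray, the gripper holds the knob and has pulled the cartridge up with at least 7 N (2.8 mm) (x of cap in the frame of tray between -0.04 and 0.04 m and y of cap in the frame of tray between -0.05 and 0.05 m and z of cap in the frame of tray between -0.001 and 0.007 m and angle between cap's own z axis and vertical below 0.1 rad and value of joint cartridge above 0.0028 m and contact force between the fingers and cartridge above 2 N), for 0.1 s.
At the end, for the whole second after the job is handed in: The cap stands upright (within 0.1 rad) and at rest on the tray's floor (its rim -1 to 7 mm from the height of the tray's underside, its centre within 40 mm along x and 50 mm along y of the tray's centre), released, and the cartridge is home (within 1 mm) (all of step 2 and value of joint cartridge below 0.001 m); the robot touches nothing.
It fails at once if the cartridge is pulled with more than 16 N (6.4 mm) (value of joint cartridge above 0.0064 m).
It fails at once if the cap is wrenched: more than 80 N between cap and housing (contact force between cap and housing above 80 N).
It fails at once if the cap is let go away from the housing with its rim more than 20 mm above the bench (contact force between the fingers and cap below 0.02 N and horizontal distance between cap and housing above 0.04 m and height (world z) of cap above 0.02 m).
It fails at once if a bystander is pushed more than 30 mm (distance of any of film, tally from where it was at the start of the episode above 0.03 m).
It also fails if it takes over 72 s, if anything falls off the work surface, if the arm or the gripper's body presses on something with over 40 N, if the wrist force passes 120 N, or if a joint passes its speed limit or range.

### The arm

A 7-joint arm with a two-finger parallel gripper is mounted at the origin on the work surface; the furniture and walls round the work are solid. World frame = base frame: x ahead of the robot, y to its left, z up, the work surface at z = 0. Lengths are in mm, angles in rad, forces in N, time in s.
With the tool pointing down it reaches from about 400 to 850 mm from the base axis. Payload 10.4 kg.
Tool frame: the origin (TCP) lies at the very end of the fingers, on their centre line; the grasp point (between the pads) lies 19 mm behind it (env.pinch_z is the distance from the TCP to the grasp point, in mm); z points along the fingers, y is the line along which they close (so a half turn about z gives the same grasp; the last joint's range is limited). The gripper opens to 85 mm and grips with 20 to 120 N. Pads are 22 mm wide; open, the fingers measure 114 mm over their backs; the gripper's body (76 mm by 85 mm) begins 54 mm behind the grasp point. The pads swing forward as they close: fully open they stand 13 mm farther back than shut.
Start: joints at [1.14, 0.332, -0.065, 1.46, 0.022, 1.35, -0.088], TCP at [247.892, -573.76, 231.338] pointing down, gripper open.
Joint ranges: [-2.6, 2.6], [-0.5, 2.12], [-1.47, 1.34], [0.16, 2.42], [-1.27, 4.41], [0.06, 2.06], [-2.6, 2.6]. Speed limits (rad/s): [2.22, 2.22, 2.79, 2.79, 3.14, 3.14, 3.14].

### API

Orientations are given as a unit quaternion [x, y, z, w].
In Python, from workcell import env gives the robot as it stands.
- The arm moves only by the tool send_rows, never from a script. Its argument "targets" is a list of rows, each a list of 3 entries, a list of its own where there are three numbers: the opening, from -1 (shut) to 1 (fully open), then the shift along the tool's x, y, z in units of 50 mm (1.0 is 50 mm), then the turn about the tool's z in units of 8 degrees (1.0 is 8 degrees). In form: [[hand, [x, y, z], spin], ...]. A call has 1 to 12 rows; each row is the pose to reach, as a shift and turn from the pose commanded when the call began, along the tool's axes at that moment; what a row does not reach only later rows make up. A row lasts 1/8 s, in which the tool goes at most 62.5 mm and 10.7 degrees, less where a joint would pass 70% of its speed; a pose out of reach is approached as far as the arm can. A call with a gripper value outside its range is refused whole. The fingers move at their own pace and stop on an object; "newtons" is the grip in N (left out, the last holds). Time passes only in rows, so rows that repeat a pose let the fingers close. It gives the time, the measured TCP pose, the force, the opening and the grip force at its end, in the units of the state.
- env.sense(): the state, without advancing time (a new reading comes with each control period).
- env.read_camera(name): name is "scene" or "side" or "wrist"; returns the picture (384x512x3 uint8, red, green, blue); there is no depth.
- env.get_calibration(name): a dict with "fx", "fy", "cx", "cy" (pixels), "k1" (the pictures are not rectified: a ray, as slopes to the right and down, at radius r is drawn at 1 + k1 r^2 times it, then the intrinsics apply), "R" (3x3) and "t" (3): a world point X has camera coordinates R X + t. Camera axes: x right, y down, z forward; pixel columns grow to the right and rows downward; lengths in mm; the calibration is good to about 2 mm. A picture is of the moment at which its call begins: read the wrist's pose just before it. get_calibration takes no time and is no camera call; for the wrist camera it gives the pose at the moment of the call.
- env.close_job(): hands the job in; it is judged then, once.
Trained networks look in the newest picture that a camera, given by its name, has taken for a name from the list of things; names that differ only in an ending like _2 or _b are one class to them, and where a whole thing is asked for, a point or a joint stands for the part that bears it (a point fixed in the world has none). Each returns a list of dicts, best first, with "score" (0 to 1); they miss things now and then, are a little off and sometimes report something else, mostly with a low value. They report only what shows in the picture. A call takes as long as a camera call. They do not tell look-alikes from the thing itself.
- env.search_frame(camera, thing): "extent" ([left, top, right, bottom] in pixels, round what is visible of it).
The state is a dict: "t": time; "joints": joint angles; "joint_velocities": joint speeds; "effort": joint torques, N m; "position": TCP position; "tcp_rot": TCP orientation; "contact_force": force on the tool from outside, world axes, zero at the start; "ft_torque": the same for the moment, N m; "width": finger opening in mm; "gripper_force": force on a finger pad.
Only numpy, scipy, OpenCV 4.12 (cv2) and the standard library are available. Lean on these libraries where they do the work, as an engineer would, in place of code of your own. Each camera call takes 0.05 s, during which the arm holds its last target. There are 200 camera calls.

## Working session

There is one attempt and no reset: what is moved stays moved. The work goes in short steps, Python scripts to look and compute and a tool call to move; the robot and the scene stay as the last step left them, time stands still between calls to the robot, and variables do not carry over. Pictures are saved under pics/ and viewed, at most 10 in all, crops included, and the job is handed in when it is done.

Besides the shell and the picture viewer there is one more tool, called after "Emit:" in YAML: its name, and indented under it one key for each argument. send_rows: Moves the arm, as the interface text tells. Its arguments: {"type":"object","properties":{"targets":{"type":"array","items":{"type":"array"}},"newtons":{"type":"number"}},"required":["targets"]}

```bash
mkdir -p pics; ls
cat > h.py <<'E'
import numpy as np, cv2
from workcell import env
def snap(n,f):
    im=env.read_camera(n); cv2.imwrite('pics/'+f,cv2.cvtColor(im,cv2.COLOR_RGB2BGR)); return im
def ray(cal,u,v):
    x=(u-cal['cx'])/cal['fx'];y=(v-cal['cy'])/cal['fy'];a,b=x,y
    for _ in range(20):
        k=1+cal['k1']*(a*a+b*b);a,b=x/k,y/k
    R=np.array(cal['R']);t=np.array(cal['t'])
    d=R.T@np.array([a,b,1]);return -R.T@t,d/np.linalg.norm(d)
def tri(rs):
    A=sum(np.eye(3)-np.outer(d,d) for c,d in rs);b=sum((np.eye(3)-np.outer(d,d))@c for c,d in rs)
    p=np.linalg.solve(A,b);return p,[np.linalg.norm((np.eye(3)-np.outer(d,d))@(p-c)) for c,d in rs]
def onz(r,z):
    c,d=r;return c+d*(z-c[2])/d[2]
def proj(cal,X):
    p=np.array(cal['R'])@np.array(X)+np.array(cal['t']);a,b=p[:2]/p[2];k=1+cal['k1']*(a*a+b*b)
    return np.array([cal['fx']*a*k+cal['cx'],cal['fy']*b*k+cal['cy']])
E
python3 - <<'E'
from h import *
a=snap('scene','s0.png');b=snap('side','d0.png')
for n in('scene','side'):
    for t in('cap','housing','tray','tally','film'):
        print(n,t,[(np.round(q['extent']).tolist(),round(q['score'],2)) for q in env.search_frame(n,t)][:4])
s=env.sense();print({k:np.round(s[k],3).tolist() for k in s if k!='effort'},env.pinch_z)
E
```

```text
pics
scene cap [([225.0, 187.0, 245.0, 211.0], 0.73), ([204.0, 227.0, 225.0, 262.0], 0.64)]
scene housing [([219.0, 214.0, 256.0, 240.0], 0.97)]
scene tray [([244.0, 176.0, 297.0, 206.0], 0.79)]
scene tally []
scene film [([164.0, 224.0, 187.0, 244.0], 0.51)]
side cap [([251.0, 163.0, 269.0, 198.0], 0.76), ([231.0, 164.0, 248.0, 190.0], 0.56)]
side housing [([233.0, 185.0, 280.0, 223.0], 0.71)]
side tray [([267.0, 246.0, 327.0, 305.0], 0.79)]
side tally [([212.0, 222.0, 235.0, 244.0], 0.84)]
side film [([257.0, 136.0, 284.0, 175.0], 0.71), ([237.0, 190.0, 280.0, 227.0], 0.31)]
{'t': 0.6, 'joints': [1.14, 0.332, -0.065, 1.46, 0.022, 1.35, -0.088], 'joint_velocities': [0.001, 0.0, -0.001, -0.0, 0.0, -0.001, -0.001], 'position': [247.89, -573.752, 231.322], 'tcp_rot': [0.979, 0.203, 0.0, 0.0], 'contact_force': [-0.392, -0.308, 0.194], 'ft_torque': [0.021, -0.02, -0.008], 'gripper_force': 0.0, 'width': 85.147} 18.700000000000003
```

View pics/s0.png

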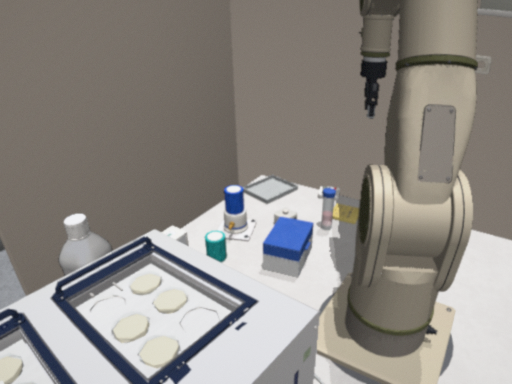

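View pics/d0.png

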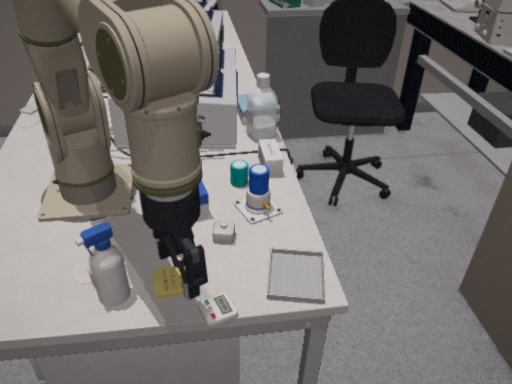

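The cap candidates are the blue one at scene (234,200) / side (259,180), standing on the white housing, and the teal one at scene (216,246) / side (239,173), standing on the bench. The blue one fits, both by colour and because it sits on the housing. I'll confirm it in a crop.

Run:
```python
from h import *
a=cv2.imread('pics/s0.png');b=cv2.imread('pics/d0.png')
A=cv2.resize(a[165:275,155:305],(400*1,293),interpolation=cv2.INTER_CUBIC)
A=cv2.resize(a[165:265,160:300],None,fx=5.6,fy=5.6,interpolation=cv2.INTER_CUBIC)[:,:]
B=cv2.resize(b[130:310,200:335],None,fx=3.3,fy=3.3,interpolation=cv2.INTER_CUBIC)
A=cv2.resize(A,None,fx=.44,fy=.44)
o=np.zeros((600,800,3),np.uint8);o[:A.shape[0],:A.shape[1]]=A;o[:B.shape[0],350:350+B.shape[1]]=B
cv2.imwrite('pics/c0.png',o)
cs,cd=env.get_calibration('scene'),env.get_calibration('side')
# cap blue mask boxes
for n,im,(x0,y0,x1,y1) in(('scene',a,(215,180,255,225)),('side',b,(240,155,280,205))):
    h=cv2.cvtColor(im[y0:y1,x0:x1],cv2.COLOR_BGR2HSV)
    m=cv2.inRange(h,(105,120,60),(130,255,255));ys,xs=np.nonzero(m)
    print(n,xs.min()+x0,ys.min()+y0,xs.max()+x0,ys.max()+y0,xs.mean()+x0,ys.mean()+y0)
def T(n,p,q):
    X,e=tri([ray(cs,*p),ray(cd,*q)]);print(n,X.round(1),np.round(e,1))
T('cap top',(234.5,189.5),(259,170));T('cap ctr',(234.5,200),(259,180));T('teal',(216,246),(239,174));T('tally',(285,214),(223.5,232));T('film',(176,236),(270.5,155))
```

```text
scene 224 187 243 213 233.7201086956522 201.375
side 249 164 268 194 258.38277511961724 181.63875598086125
cap top [ 444.4 -133.7  121.5] [2.1 2.1]
cap ctr [ 445.5 -132.5   90.9] [2. 2.]
teal [412.7 -10.1  30.6] [0.6 0.6]
tally [ 347.8 -235.6   23.5] [1.8 1.8]
film [505.3  33.   54.7] [5.6 5.6]
```

View pics/c0.png

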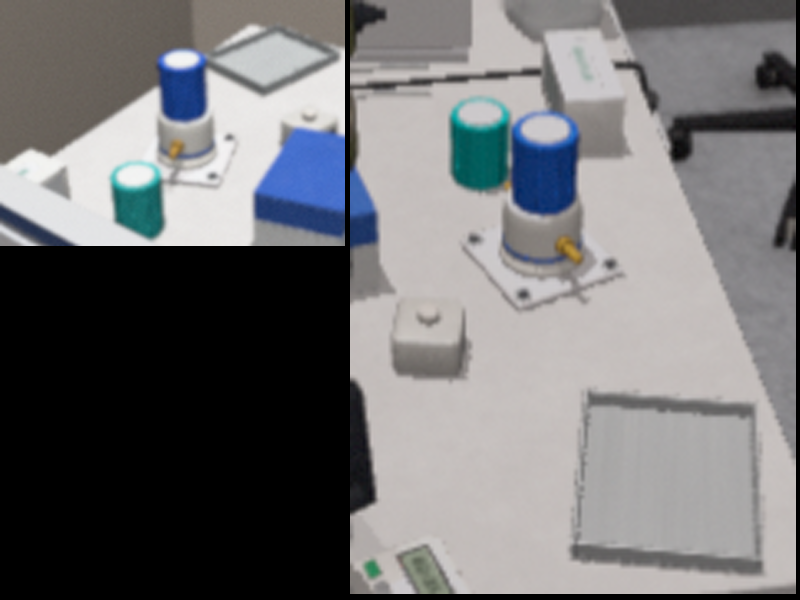

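The crop shows the blue dodecagonal cap standing on the white housing with brass port, at (545,160) in the crop; the teal one beside it is a decoy. The tray is empty, with corners at crop (585,390), (755,405), (760,570) and (573,550).

Run:
```python
from h import *
from scipy.spatial.transform import Rotation as Ro
cs,cd=env.get_calibration('scene'),env.get_calibration('side');cw=env.get_calibration('wrist')
P=[onz(ray(cd,*p),16) for p in((271.2,248),(322.7,252.7),(324.2,302.7),(267.6,296.7))]
print(np.round(P,1),np.mean(P,0).round(1))
Q=[onz(ray(cs,*p),16) for p in((244.5,188.5),(267,176.3),(297.5,187.5))]
print(np.round(Q,1))
s=env.sense();R=Ro.from_quat(s['tcp_rot']).as_matrix();Rc=np.array(cw['R']);c=-Rc.T@cw['t']
print('cam in tool',(R.T@(c-s['position'])).round(1),(R.T@Rc.T).round(2).tolist(),{k:cw[k] for k in('fx','fy','cx','cy','k1')})
print('tool axes',R.round(3).tolist())
tgt=np.array([430,-160,260.]);print('to tgt',(R.T@(tgt-s['position'])/50).round(2))
```

```text
[[ 449.7 -297.7   16. ]
 [ 563.1 -328.7   16. ]
 [ 526.  -469.4   16. ]
 [ 415.4 -438.3   16. ]] [ 488.5 -383.5   16. ]
[[ 545.4 -317.6   16. ]
 [ 532.2 -433.2   16. ]
 [ 402.9 -411.5   16. ]]
cam in tool [  70.3    1.3 -142.9] [[0.0, -0.96, -0.28], [1.0, 0.0, 0.0], [-0.0, -0.28, 0.96]] {'fx': 323.48209227178796, 'fy': 323.48209227178796, 'cx': 248.91687031735617, 'cy': 195.8442126768352, 'k1': 0.026169207385998934}
tool axes [[0.918, 0.397, 0.0], [0.397, -0.918, -0.0], [0.0, 0.0, -1.0]]
to tgt [ 6.63 -6.15 -0.57]
```

Emit:
send_rows:
  targets:
    - [1,[1,-0.65,-0.3],0]
    - [1,[2,-1.3,-0.57],0]
    - [1,[3,-2,-0.57],0]
    - [1,[4,-2.6,-0.57],0]
    - [1,[5,-3.3,-0.57],0]
    - [1,[6.1,-4,-0.57],0]
    - [1,[6.1,-4,-0.57],0]
    - [1,[6.1,-4,-0.57],0]
    - [1,[6.1,-4,-0.57],0]
    - [1,[6.1,-4,-0.57],0]
  newtons: 50

```text
t: 1.85
position: [447.9, -270.3, 259.8]
tcp_rot: [0.979, 0.201, -0.0, 0.0]
contact_force: [0.7, 0.4, -0.0]
width: 85.6
gripper_force: 0.0
```

Run:
```python
from h import *
s=env.sense();print(s['position'],s['joints'],s['t'])
c=env.get_calibration('wrist');im=snap('wrist','w1.png');np.savez('w1.npz',im=im,R=c['R'],t=c['t'])
for t in('cap','housing','tray'):
    print(t,[(np.round(q['extent']).tolist(),round(q['score'],2)) for q in env.search_frame('wrist',t)][:4])
print(proj(c,[445,-133,124]),proj(c,[488,-383,16]),[proj(c,p).round().tolist() for p in([449.7,-297.7,16.],[563.1,-328.7,16.],[526,-469.4,16.],[415.4,-438.3,16.])])
```

```text
[ 447.90991055 -270.32925959  259.76015155] [ 0.75402244  0.11135693 -0.3215365   1.67141072  0.03609253  1.36468563
 -0.73817281] 1.85
cap [([1.0, 79.0, 56.0, 127.0], 0.96), ([66.0, 96.0, 147.0, 153.0], 0.84)]
housing [([99.0, 73.0, 184.0, 158.0], 0.67)]
tray [([266.0, 89.0, 421.0, 237.0], 0.87)]
[ 95.38015028 125.36480688] [346.14568673 169.88486269] [[269.0, 171.0], [335.0, 91.0], [425.0, 169.0], [358.0, 238.0]]
```

View pics/w1.png

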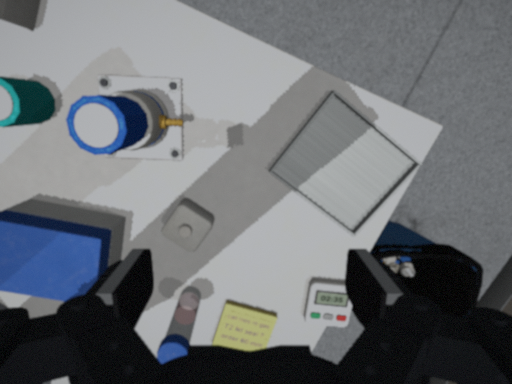

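Wrist view: blue cap top at about (97,125) on the housing, foot edges aligned with the tool axes. Tray corners are at (333,92), (418,163), (354,231) and (270,169), and the tally is at (188,226). Next I go above the cap, pre-rotated clockwise so one grasp can cover the whole unscrewing.

Emit:
send_rows:
  targets:
    - [1,[0.25,-0.6,0],1.2]
    - [1,[0.5,-1.2,0],2.4]
    - [1,[0.75,-1.8,0.2],3.6]
    - [1,[1.03,-2.54,0.4],4.8]
    - [1,[1.03,-2.54,0.6],6]
    - [1,[1.03,-2.54,0.6],7.2]
    - [1,[1.03,-2.54,0.6],8.4]
    - [1,[1.03,-2.54,0.6],9]
    - [1,[1.03,-2.54,0.6],9]
    - [1,[1.03,-2.54,0.6],9]

```text
t: 3.3
position: [445.5, -132.3, 229.8]
tcp_rot: [0.912, -0.411, 0.0, 0.0]
contact_force: [0.3, -1.2, 0.3]
width: 85.4
gripper_force: 0.0
```

Run:
```python
from h import *
s=env.sense();print(s['position'],s['joints'].round(2),s['tcp_rot'])
c=env.get_calibration('wrist');im=snap('wrist','w2.png');np.savez('w2.npz',im=im,R=c['R'],t=c['t'])
print([(np.round(q['extent']).tolist(),round(q['score'],2)) for q in env.search_frame('wrist','cap')][:4],proj(c,[445,-133,124]))
z=np.load('w1.npz');c1=dict(c,R=z['R'],t=z['t'])
P=[onz(ray(c1,*p),16) for p in((333,92),(418,163),(354,231),(270,169))];print(np.round(P,1),np.mean(P,0))
print('cap w1',onz(ray(c1,97,125),124))
```

```text
[ 445.46774506 -132.25875328  229.83115382] [ 0.62  0.   -0.42  1.85  0.    1.29 -2.22] [ 9.11666014e-01 -4.10931960e-01  4.94158365e-05  1.78600477e-05]
[([219.0, 152.0, 280.0, 221.0], 0.9), ([176.0, 240.0, 224.0, 299.0], 0.76)] [249.71913403 195.46210691]
[[ 561.5 -326.7   16. ]
 [ 529.3 -457.7   16. ]
 [ 421.5 -429.8   16. ]
 [ 452.5 -297.8   16. ]] [ 491.18636351 -378.00129117   16.        ]
cap w1 [ 445.82898047 -134.14809945  124.        ]
```

View pics/w2.png

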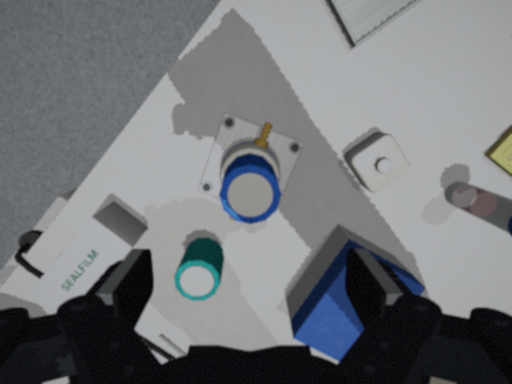

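Run:
```python
from h import *
from scipy.ndimage import map_coordinates
c=env.get_calibration('wrist');R=[]
for f,(u,v) in(('w1',(97,125)),('w2',(250,194))):
    z=np.load(f+'.npz');cc=dict(c,R=z['R'],t=z['t']);im=z['im'].astype(float)
    g=im[...,2]-im[...,0]  # blue minus red
    x0,y0=u-60,v-60
    th=np.linspace(0,2*np.pi,180,endpoint=False);r=np.arange(8,34,.25)
    for it in range(3):
        pts=[]
        for a in th:
            p=map_coordinates(g,[v+r*np.sin(a),u+r*np.cos(a)],order=1)
            i=np.argmax(p>60)
            if i: pts.append((u+r[i]*np.cos(a),v+r[i]*np.sin(a)))
        (u,v),ax,_=cv2.fitEllipse(np.float32(pts))
    print(f,u,v,ax,len(pts));R.append(ray(cc,u,v));print(onz(R[-1],124))
    X=np.array([onz(ray(cc,*p),124)[:2] for p in pts]);d=X-X.mean(0);an=np.arctan2(d[:,1],d[:,0]);rr=np.hypot(*d.T)
    for k in(11,12,13):
        F=np.mean((rr-rr.mean())*np.exp(-1j*k*an));print(k,rr.mean(),abs(F)*2,np.degrees(np.angle(F)/12))
print(tri(R))
```

```text
w1 95.66981506347656 124.8702163696289 (42.2733154296875, 48.3869743347168) 180
[ 445.48963014 -133.10954558  124.        ]
11 18.613725545637166 0.02153723758210784 5.456693193604296
12 18.613725545637166 0.04821136451430239 0.17506944127128451
13 18.613725545637166 0.008116751010085447 -11.876503115719457
w2 249.76319885253906 194.44296264648438 (45.60311508178711, 47.16728973388672) 180
[ 445.53623327 -133.65608439  124.        ]
11 18.884025147751508 0.026906092235032503 -5.472710735924536
12 18.884025147751508 0.016377883080509158 -8.502712807031203
13 18.884025147751508 0.021373602413101423 -11.027746099988645
(array([ 446.11281773, -134.2236275 ,  126.7788085 ]), [np.float64(0.05143863604552497), np.float64(0.05143863604554204)])
```

Emit:
send_rows:
  targets:
    - [1,[0.02,0.015,0.8],0]
    - [1,[0.02,0.015,1.6],0]
    - [1,[0.02,0.015,2.3],0]
    - [1,[0.02,0.015,2.75],0]
    - [1,[0.02,0.015,2.75],0]
    - [1,[0.02,0.015,2.75],0]
    - [0,[0.02,0.015,2.75],0]
    - [-0.3,[0.02,0.015,2.75],0]
    - [-0.3,[0.02,0.015,2.75],0]
    - [-0.3,[0.02,0.015,2.75],0]
    - [-0.3,[0.02,0.015,2.75],0]
    - [-0.3,[0.02,0.015,2.75],0]
  newtons: 50

```text
t: 4.9
position: [446.0, -133.6, 93.4]
tcp_rot: [0.911, -0.412, 0.001, 0.0]
contact_force: [-2.3, -0.5, 8.6]
width: 47.8
gripper_force: 50.7
```

Emit:
send_rows:
  targets:
    - [-0.3,[0,0,0],-0.7]
    - [-0.3,[0,0,-0.01],-1.4]
    - [-0.3,[0,0,-0.015],-2.1]
    - [-0.3,[0,0,-0.02],-2.8]
    - [-0.3,[0,0,-0.025],-3.5]
    - [-0.3,[0,0,-0.03],-4.2]

```text
t: 5.65
position: [445.6, -133.5, 94.0]
tcp_rot: [0.992, -0.129, 0.0, 0.0]
contact_force: [0.1, -0.7, -0.3]
width: 48.0
gripper_force: 51.5
```

Run:
```python
from h import *
s=env.sense();print(s['joints'].round(2),s['contact_force'],s['ft_torque'],s['tcp_rot'],s['width'])
```

```text
[ 0.64  0.15 -0.48  2.01  0.08  1.   -1.7 ] [ 0.07821528 -0.65730794 -0.32641756] [-0.00552044 -0.08261193  0.0009587 ] [ 9.91609665e-01 -1.29268132e-01  1.11877106e-04  1.04164766e-04] 47.98182970894871
```

Emit:
send_rows:
  targets:
    - [-0.3,[0,0,-0.0085],-1.2]
    - [-0.3,[0,0,-0.017],-2.4]
    - [-0.3,[0,0,-0.026],-3.6]
    - [-0.3,[0,0,-0.034],-4.8]
    - [-0.3,[0,0,-0.043],-6]
    - [-0.3,[0,0,-0.051],-7.2]
    - [-0.3,[0,0,-0.06],-8.4]
    - [-0.3,[0,0,-0.068],-9.6]
    - [-0.3,[0,0,-0.077],-10.8]
    - [-0.3,[0,0,-0.085],-12]
    - [-0.3,[0,0,-0.094],-13.2]
    - [-0.3,[0,0,-0.103],-14.4]

```text
t: 7.15
position: [445.5, -132.4, 99.0]
tcp_rot: [0.639, 0.769, 0.0, -0.0]
contact_force: [-0.6, 3.8, -0.8]
width: 47.4
gripper_force: 51.5
```

Emit:
send_rows:
  targets:
    - [-0.3,[0,0,-0.008],-1.1]
    - [-0.3,[0,0,-0.016],-2.2]
    - [-0.3,[0,0,-0.024],-3.3]
    - [-0.3,[0,0,-0.031],-4.4]
    - [-0.3,[0,0,-0.039],-5.5]
    - [-0.3,[0,0,-0.047],-6.6]
    - [-0.3,[0,0,-0.055],-7.7]
    - [-0.3,[0,0,-0.063],-8.8]
    - [-0.3,[0,0,-0.071],-9.9]
    - [-0.3,[0,0,-0.078],-11]
    - [-0.3,[0,0,-0.086],-12.1]
    - [-0.3,[0,0,-0.094],-13.2]

```text
t: 8.65
position: [444.9, -133.2, 103.5]
tcp_rot: [-0.225, 0.974, 0.0, -0.001]
contact_force: [-2.1, 1.3, -1.3]
width: 48.0
gripper_force: 51.6
```

Run:
```python
from h import *
s=env.sense();print(s['joints'].round(2),s['contact_force'].round(2),s['ft_torque'].round(2),s['tcp_rot'].round(3),s['width'],s['position'])
```

```text
[ 0.99  0.19 -0.85  1.98  0.16  1.04  2.09] [-2.09  1.26 -1.29] [ 0.28  0.48 -0.05] [-0.225  0.974  0.    -0.001] 48.04099560428909 [ 444.86658881 -133.23070331  103.53289569]
```

Emit:
send_rows:
  targets:
    - [-0.3,[0,0,-0.01],-1]
    - [-0.3,[0,0,-0.02],-2]
    - [-0.3,[0,0,-0.05],-2]
    - [-0.3,[0,0,-0.08],-2]
    - [-0.3,[0,0,-0.11],-2]
    - [-0.3,[0,0,-0.11],-2]

```text
t: 9.4
position: [445.4, -133.4, 109.2]
tcp_rot: [-0.356, 0.934, 0.0, -0.0]
contact_force: [-3.7, 0.7, 0.3]
width: 48.0
gripper_force: 52.0
```

Emit:
send_rows:
  targets:
    - [-0.3,[0,0,-0.1],0]
    - [-0.3,[0,0,-0.2],0]
    - [-0.3,[0,0,-0.3],0]
    - [-0.3,[0,0,-0.5],0]
    - [-0.3,[0,0,-0.7],0]
    - [-0.3,[0,0,-1],0]
    - [-0.3,[0,0,-1.3],0]
    - [-0.3,[0,0,-1.6],0]
    - [-0.3,[0,0,-1.6],0]
    - [-0.3,[0,0,-1.6],0]

```text
t: 10.65
position: [445.4, -133.5, 188.9]
tcp_rot: [-0.356, 0.934, 0.0, -0.0]
contact_force: [0.4, 0.5, -0.9]
width: 47.8
gripper_force: 51.9
```

Run:
```python
from h import *
from scipy.spatial.transform import Rotation as Ro
s=env.sense();R=Ro.from_quat(s['tcp_rot']).as_matrix();print(s['joints'].round(2),s['contact_force'].round(2),R.round(3).tolist(),s['position'])
snap('side','d1.png')
b=cv2.imread('pics/d1.png');cv2.imwrite('pics/d1c.png',cv2.resize(b[90:320,160:340],None,fx=2.5,fy=2.5,interpolation=cv2.INTER_CUBIC))
print('to tray',(R.T@(np.array([490,-380,189])-s['position'])/50).round(2))
```

```text
[ 1.07  0.07 -0.89  1.89  0.06  1.21  2.46] [ 0.36  0.53 -0.92] [[-0.746, -0.666, -0.0], [-0.666, 0.746, -0.0], [0.0, 0.0, -1.0]] [ 445.35222656 -133.46425771  188.86740257]
to tray [ 2.62 -4.27 -0.  ]
```

View pics/d1c.png

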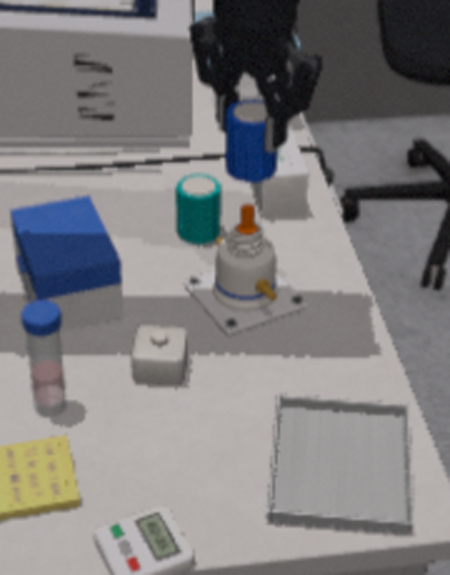

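The cap hangs upright in the gripper, clear of the exposed orange knob at crop (248,217). The tray at crop (342,465) is free.

Emit:
send_rows:
  targets:
    - [-0.3,[0.2,-0.35,0],0.8]
    - [-0.3,[0.6,-1,0],1.6]
    - [-0.3,[1.1,-1.8,0],2.4]
    - [-0.3,[1.6,-2.6,0],3.2]
    - [-0.3,[2.1,-3.4,0],4]
    - [-0.3,[2.4,-3.9,0.3],4.8]
    - [-0.3,[2.62,-4.27,0.8],5.6]
    - [-0.3,[2.62,-4.27,1.4],6]
    - [-0.3,[2.62,-4.27,2],6]
    - [-0.3,[2.62,-4.27,2.4],6]
    - [-0.3,[2.62,-4.27,2.6],6]
    - [-0.3,[2.62,-4.27,2.6],6]

```text
t: 12.2
position: [490.0, -379.8, 59.0]
tcp_rot: [0.054, 0.999, 0.0, -0.0]
contact_force: [-0.4, 0.6, -0.4]
width: 48.3
gripper_force: 51.9
```

Run:
```python
from h import *
s=env.sense();print(s['joints'].round(2),s['contact_force'].round(2),s['position'],s['width'])
snap('side','d2.png')
a=snap('scene','s2.png');b=cv2.imread('pics/d2.png')[220:330,230:350];a=cv2.imread('pics/s2.png')[140:230,220:320]
o=np.zeros((440,800,3),np.uint8);B=cv2.resize(b,None,fx=3.6,fy=3.6,interpolation=2);A=cv2.resize(a,None,fx=3.6,fy=3.6,interpolation=2)
o[:B.shape[0],:B.shape[1]]=B;o[:A.shape[0],435:435+A.shape[1]]=A;cv2.imwrite('pics/c2.png',o)
```

```text
[ 1.04  0.54 -0.59  1.63  0.33  1.07  1.82] [-0.38  0.64 -0.36] [ 490.0140859  -379.84489866   58.96176547] 48.26614869264611
```

View pics/c2.png

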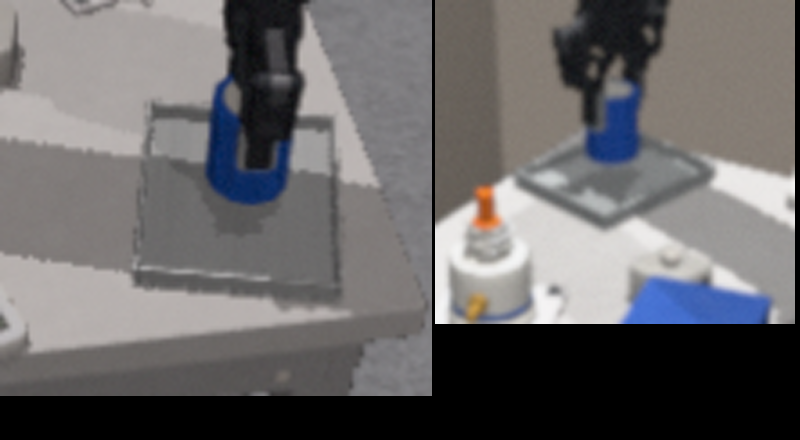

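The cap hangs over the tray's middle, upright in both views. I lower it gently.

Emit:
send_rows:
  targets:
    - [-0.3,[0,0,0.15],0]
    - [-0.3,[0,0,0.3],0]
    - [-0.3,[0,0,0.4],0]
    - [-0.3,[0,0,0.44],0]
    - [-0.3,[0,0,0.46],0]
    - [-0.3,[0,0,0.46],0]

```text
t: 13.05
position: [490.1, -380.0, 36.3]
tcp_rot: [0.054, 0.999, -0.0, 0.0]
contact_force: [0.5, -0.0, -0.9]
width: 47.8
gripper_force: 51.9
```

Emit:
send_rows:
  targets:
    - [-0.3,[0,0,0.02],0]
    - [-0.3,[0,0,0.03],0]
    - [-0.3,[0,0,0.04],0]
    - [-0.3,[0,0,0.04],0]

```text
t: 13.55
position: [490.2, -380.0, 34.5]
tcp_rot: [0.054, 0.999, -0.0, 0.0]
contact_force: [-1.5, 0.7, 4.3]
width: 48.0
gripper_force: 52.3
```

Emit:
send_rows:
  targets:
    - [0.3,[0,0,0.005],0]
    - [0.6,[0,0,0.005],0]
    - [1,[0,0,0.005],0]
    - [1,[0,0,0.005],0]
    - [1,[0,0,0.005],0]
    - [1,[0,0,-0.3],0]
    - [1,[0,0,-0.9],0]
    - [1,[0,0,-1.8],0]
    - [1,[0,0,-2.8],0]
    - [1,[0,0,-3.6],0]
    - [1,[0,0,-3.6],0]
    - [1,[0,0,-3.6],0]

```text
t: 15.05
position: [489.9, -379.8, 214.4]
tcp_rot: [0.054, 0.999, -0.0, 0.0]
contact_force: [0.1, -0.2, -1.4]
width: 85.5
gripper_force: 0.0
```

Run:
```python
from h import *
from scipy.spatial.transform import Rotation as Ro
s=env.sense();R=Ro.from_quat(s['tcp_rot']).as_matrix();print(s['t'],s['joints'].round(2),s['position'],R.round(3).tolist())
c=env.get_calibration('wrist');im=snap('wrist','w3.png');np.savez('w3.npz',im=im,R=c['R'],t=c['t'])
for t in('cap','tray','cartridge_knob'):
    print(t,[(np.round(q['extent']).tolist(),round(q['score'],2)) for q in env.search_frame('wrist',t)][:4])
print(proj(c,[490,-380,65]))
print('to knob',(R.T@(np.array([445.6,-133.5,215])-s['position'])/50).round(2))
```

```text
15.05 [ 1.07  0.4  -0.63  1.47  0.24  1.35  1.88] [ 489.89679637 -379.81355453  214.38077927] [[-0.994, 0.109, 0.0], [0.109, 0.994, -0.0], [-0.0, -0.0, -1.0]]
cap [([222.0, 149.0, 275.0, 206.0], 0.78)]
tray [([181.0, 106.0, 324.0, 231.0], 0.59)]
cartridge_knob []
[249.63367344 180.62867034]
to knob [ 1.42  4.8  -0.01]
```

View pics/w3.png

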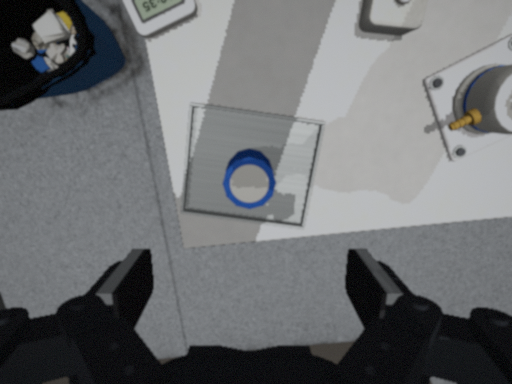

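The cap stands upright near the tray's middle at (249,180), with the tray spanning (185–325, 104–226). Next is the knob.

Emit:
send_rows:
  targets:
    - [1,[0.2,0.7,0],0]
    - [1,[0.5,1.6,0],0]
    - [1,[0.8,2.6,0],0]
    - [1,[1.1,3.6,0],0]
    - [1,[1.3,4.4,0],0]
    - [1,[1.42,4.8,0],0]
    - [1,[1.42,4.8,0],0]
    - [1,[1.42,4.8,0],0]

```text
t: 16.25
position: [445.6, -135.3, 214.0]
tcp_rot: [0.055, 0.998, 0.0, -0.0]
contact_force: [0.1, -0.4, -0.0]
width: 85.4
gripper_force: 0.0
```

Run:
```python
from h import *
from scipy.spatial.transform import Rotation as Ro
s=env.sense();R=Ro.from_quat(s['tcp_rot']).as_matrix();print(s['t'],s['joints'].round(2),s['position'],R.round(3).tolist())
rs=[]
for n in('wrist','side','scene'):
    c=env.get_calibration(n);im=snap(n,n+'4.png')
    print(n,[(np.round(q['extent']).tolist(),round(q['score'],2)) for q in env.search_frame(n,'cartridge_knob')][:3])
    u,v=proj(c,[445.6,-133.5,104]).astype(int);x0,y0=u-30,v-30
    h=cv2.cvtColor(im[y0:v+30,x0:u+30],cv2.COLOR_RGB2HSV);m=cv2.inRange(h,(3,170,90),(14,255,255))
    k,l,st,ce=cv2.connectedComponentsWithStats(m);i=1+np.argmax(st[1:,4]);print(n,(u,v),st[i][:5]+[x0,y0,0,0,0],ce[i]+[x0,y0])
    r=ray(c,*(ce[i]+[x0,y0]));print(onz(r,104 if n!='wrist' else 110));rs.append(r)
print(tri(rs))
im=cv2.imread('pics/wrist4.png');cv2.imwrite('pics/w4.png',im)
```

```text
16.25 [ 0.99  0.04 -0.8   1.85  0.03  1.26  1.64] [ 445.57167201 -135.25441546  214.04586398] [[-0.994, 0.11, -0.0], [0.11, 0.994, 0.0], [0.0, 0.0, -1.0]]
wrist [([239.0, 174.0, 264.0, 203.0], 0.65)]
wrist (np.int64(251), np.int64(191)) [241 176  23  26 396] [252.13131313 187.99494949]
[ 441.14538226 -132.9736271   110.        ]
side [([288.0, 246.0, 313.0, 284.0], 0.65)]
side (np.int64(258), np.int64(176)) [255 172   8  12  50] [258.5  178.06]
[ 444.06943116 -140.59948873  104.        ]
scene []
scene (np.int64(233), np.int64(194)) [232 193   5  10  27] [233.59259259 197.85185185]
[ 436.53252728 -120.46356053  104.        ]
(array([ 445.22156498, -132.18952813,   96.97381622]), [np.float64(1.2226901217250643), np.float64(1.059207181963871), np.float64(0.8674935339765854)])
```

View pics/wrist4.png

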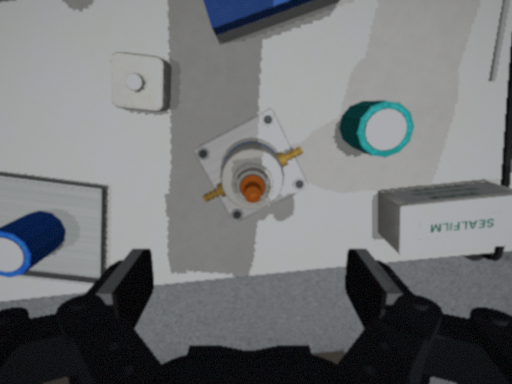

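Wrist view: knob at (253,187) on the neck. The wrist, side and scene rays agree with the cap axis, about (445.5,-133). The cap stands in the tray, and the bystanders are undisturbed.

Emit:
send_rows:
  targets:
    - [1,[0,0,0.6],0]
    - [1,[0,0,1.3],0]
    - [1,[0,0,1.9],0]
    - [1,[0,0,2.3],0]
    - [1,[0,0,2.46],0]
    - [1,[0,0,2.46],0]
    - [1,[0,0,2.46],0]

```text
t: 17.42
position: [446.1, -133.9, 92.0]
tcp_rot: [0.054, 0.999, -0.0, 0.001]
contact_force: [-1.0, -0.7, -0.2]
width: 85.7
gripper_force: 0.0
```

Emit:
send_rows:
  targets:
    - [0,[0,0,0.02],0]
    - [-0.5,[0,0,0.02],0]
    - [-0.8,[0,0,0.02],0]
    - [-1,[0,0,0.02],0]
    - [-1,[0,0,0.02],0]
    - [-1,[0,0,0.02],0]
    - [-1,[0,0,0.02],0]
    - [-1,[0,0,0.02],0]
    - [-1,[0,0,0.02],0]
    - [-1,[0,0,0.02],0]
  newtons: 45

```text
t: 18.68
position: [445.7, -132.6, 90.4]
tcp_rot: [0.054, 0.999, 0.0, -0.0]
contact_force: [-1.6, 5.4, 5.5]
width: 12.2
gripper_force: 44.1
```

Emit:
send_rows:
  targets:
    - [-1,[0,0,-0.02],0]
    - [-1,[0,0,-0.04],0]
    - [-1,[0,0,-0.04],0]
    - [-1,[0,0,-0.04],0]

```text
t: 19.18
position: [445.7, -132.7, 91.9]
tcp_rot: [0.054, 0.999, 0.001, 0.0]
contact_force: [2.7, 5.3, -2.9]
width: 12.0
gripper_force: 43.8
```

Emit:
send_rows:
  targets:
    - [-1,[0,0,-0.015],0]
    - [-1,[0,0,-0.03],0]
    - [-1,[0,0,-0.03],0]
    - [-1,[0,0,-0.03],0]

```text
t: 19.68
position: [445.7, -132.7, 93.1]
tcp_rot: [0.054, 0.999, 0.001, 0.0]
contact_force: [3.3, 4.7, -6.5]
width: 12.2
gripper_force: 43.8
```

Emit:
send_rows:
  targets:
    - [-1,[0,0,-0.015],0]
    - [-1,[0,0,-0.03],0]
    - [-1,[0,0,-0.03],0]
    - [-1,[0,0,-0.03],0]
    - [-1,[0,0,-0.03],0]

```text
t: 20.3
position: [445.6, -132.6, 94.4]
tcp_rot: [0.054, 0.999, 0.001, 0.0]
contact_force: [4.6, 4.6, -10.5]
width: 12.1
gripper_force: 43.8
```

Run:
```python
from h import *
f=[]
for _ in range(6):
    env.read_camera('side');s=env.sense();f.append([*s['contact_force'],s['position'][2]])
print(np.round(f,1).tolist())
```

```text
[[3.6, 5.2, -9.6, 94.4], [5.3, 4.1, -10.1, 94.4], [5.0, 4.1, -10.4, 94.4], [5.6, 4.2, -10.2, 94.4], [5.4, 3.8, -9.5, 94.4], [5.3, 5.1, -10.4, 94.4]]
```

A steady 10 N was held for nearly 1 s. Now I lower it home and release.

Emit:
send_rows:
  targets:
    - [-1,[0,0,0.03],0]
    - [-1,[0,0,0.06],0]
    - [-1,[0,0,0.08],0]
    - [-1,[0,0,0.08],0]
    - [-0.6,[0,0,0.08],0]
    - [0,[0,0,0.08],0]
    - [1,[0,0,0.08],0]
    - [1,[0,0,0.08],0]
    - [1,[0,0,0.08],0]
    - [1,[0,0,0.08],0]
    - [1,[0,0,0.08],0]

```text
t: 21.98
position: [445.6, -133.7, 91.2]
tcp_rot: [0.054, 0.999, -0.0, 0.0]
contact_force: [-0.5, 0.7, -0.8]
width: 85.4
gripper_force: 0.0
```

Emit:
send_rows:
  targets:
    - [1,[0,0,-0.3],0]
    - [1,[0,0,-0.8],0]
    - [1,[0,0,-1.5],0]
    - [1,[0,0,-2.2],0]
    - [1,[0,0,-2.5],0]
    - [1,[0,0,-2.5],0]
    - [1,[0,0,-2.5],0]

```text
t: 22.85
position: [444.9, -133.6, 215.1]
tcp_rot: [0.054, 0.999, 0.0, -0.001]
contact_force: [0.2, -1.0, -0.4]
width: 85.3
gripper_force: 0.0
```

Run:
```python
from h import *
s=env.sense();print(s['position'],s['contact_force'].round(1))
snap('wrist','w5.png')
```

```text
[ 444.94851243 -133.55027423  215.06258406] [ 0.2 -1.  -0.4]
```

View pics/w5.png

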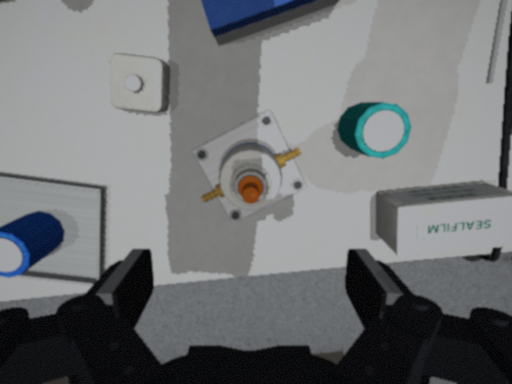

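The knob is back home at (251,187), the cap stands in the tray at (30,243), and nothing else has moved.

```bash
python3 -c "
from workcell import env
print(env.close_job())"
```

```text
the job is handed in; nothing more can be done
None
```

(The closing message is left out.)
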